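# Clamp a sample pot in the squeeze tester

## Task

Stand the sample pot upright on the bed of the squeeze tester, midway between the jaw and the end stop, and let go of it. Then wind the spoked capstan clockwise, spoke after spoke, until the jaw has pushed the pot up against the end stop and holds it firmly, without crushing it and without pushing on the jaw itself, and take the hand away. Leave the other things on the bench where they are.

Things in the scene. Friction and masses are not known exactly. Their poses are not given: they have to be found in the camera images.
- tester: Squeeze tester, fixed to the bench: grey base plate 120 x 360 x 12 mm, white gear housing (100 x 150 mm, top 85 mm above the bench) on its -y end, jaw and end stop on the bed. Origin: centre of the plate's underside, on the bench. Own +y is the clamping direction, from jaw to end stop; z up. On its centre line, own y: capstan axis -90 mm, pad face of the open jaw +30, end stop face about +135.
- bed (a point): Point on the bed (12 mm above the bench) midway between open jaw and end stop, at own y +85 mm of the tester: the underside of the pot goes here, within 10 mm; some 14 to 26 mm stay free before and behind it. Open along own x, so hold the pot across own x. The end stop, an aluminium block 70 mm wide, 56 tall, stands up to 6 mm nearer or farther each time; its place is not measured.
- jaw: Sliding aluminium jaw, 70 mm wide, 56 tall, with a sprung rubber pad 60 x 44 mm, centred 27 mm above the bed. Origin: on the bed under the pad face at rest; axes as the tester's. Starts 0 to 8 mm closed, moves to +y by 13 mm per radian of the capstan. The spring yields 1 mm per 8 N, at most 6 mm. A clamping force of 12 to 36 N is firm (aim for 22); above 42 N crushes the pot.
- capstan: Capstan on a vertical axis: dark hub 46 mm across, top 12 mm above the origin; four level steel spokes 12 mm thick, 90 degrees apart, ending in 22 mm balls centred 94 mm from the axis. Origin: on the axis at mid-height of the spokes, 135 mm above the bench, 50 above the housing. Own +x, +y, -x, -y run along the spokes and turn with it; z up. Clockwise from above closes the jaw.
- pot: The sample pot: a plain straight white cylinder 60 mm across and 70 mm tall with a steel lid, the top 9 mm 57 mm across; about 0.22 kg, standing on the bench. Origin: its centre, 35 mm above its underside; z is up.
- beaker: Bystander: an open glass beaker 68 mm across, 90 mm tall. Origin: centre of its underside.
- meal_tray: Bystander: an empty red meal tray with a white rim, 150 x 210 x 60 mm. Origin: centre of its underside.
- water_bottle: Bystander: a clear water bottle 62 mm across, 170 mm tall. Origin: centre of its underside.
- hub (a point): Centre of the hub's top face, 12 mm above the spokes' mid-height. How it turns: 2.6 to 4.2 radians are needed. Dry friction of 0.5 N m resists (7 N at 70 mm from the axis) and holds the capstan where it is left; each newton of clamping force adds 0.013 N m, so at 22 N of clamping it takes about 0.79 N m, 11 N at 70 mm.

How it is judged:
On the way:
1. the pot stands upright on the bed between jaw and end stop, let go, not yet clamped (x of pot in the frame of bed between -0.015 and 0.015 m and y of pot in the frame of bed between -0.025 and 0.03 m and z of pot in the frame of bed below 0.038 m and angle between pot's own z axis and vertical below 0.1 rad and contact force between the fingers and pot below 0.1 N and contact force between jaw and pot below 3 N), for 0.2 s.
At the end, for the whole second after the job is handed in: The pot stands upright (within 0.1 rad) on the bed, within 20 mm of its centre line, pushed up against the end stop and held by the jaw with 12 to 36 N; pot and capstan are at rest (contact force between jaw and pot between 12 and 36 N and x of pot in the frame of bed between -0.02 and 0.02 m and y of pot in the frame of bed between 0.005 and 0.03 m and z of pot in the frame of bed between 0.03 and 0.04 m and angle between pot's own z axis and vertical below 0.1 rad and linear speed of pot below 0.01 m/s and angular speed of capstan below 0.05 rad/s); the robot touches nothing.
It fails at once if the pot is crushed: more than 42 N between jaw and pot (contact force between jaw and pot above 42 N).
It fails at once if the robot pushes on the jaw with more than 10 N (contact force between the arm and jaw above 10 N).
It fails at once if the beaker is moved more than 20 mm (distance of beaker from where it was at the start of the episode above 0.02 m).
It fails at once if the meal tray is moved more than 20 mm (distance of meal_tray from where it was at the start of the episode above 0.02 m).
It fails at once if the water bottle is moved more than 20 mm (distance of water_bottle from where it was at the start of the episode above 0.02 m).
It also fails if it takes over 72 s, if anything falls off the work surface, if the arm or the gripper's body presses on something with over 40 N, if the wrist force passes 120 N, or if a joint passes its speed limit or range.

## Robot

A 6-joint arm with a two-finger parallel gripper is mounted at the origin on the work surface. World frame = base frame: x ahead of the robot, y to its left, z up, the work surface at z = 0. Lengths are in m, angles in rad, forces in N, time in s.
With the tool pointing down it reaches from about 0.375 to 0.925 m from the base axis. Payload 5.7 kg.
Tool frame: the origin (TCP) lies at the very end of the fingers, on their centre line; the grasp point (between the pads) lies 19 mm behind it; z points along the fingers, y is the direction in which the jaws open and shut (so a half turn about z gives the same grasp; the last joint's range is limited). The gripper opens to 88 mm and grips with 3 to 60 N. Pads are 20 mm wide; open, the fingers measure 115 mm over their backs; the gripper's body (75 mm by 178 mm) begins 61 mm behind the grasp point.
Start: joints at [-1.46, 0.359, 1.51, -0, 1.272, -0.115], TCP at [0.134, -0.585, 0.2] pointing down, gripper open.
Joint ranges: [-2.97, 2.97], [-1.01, 2.36], [0.21, 2.38], [-0.96, 4.11], [0.2, 2.71], [-2.98, 2.98]. Speed limits (rad/s): [2.39, 2.39, 3.14, 3.14, 3.14, 3.14].

## Interface

Orientations are given as a unit quaternion [w, x, y, z].
In Python, from workcell import * gives the robot as it stands. The module is installed in compiled form; this text tells all that it offers. Calls block until the motion is done:
- move_to(position, orientation): joint-space move of the TCP to a pose.
- servo_line(position, v=0.15, ori=None, until_force=None): straight line of the TCP; ori=None keeps the orientation; v is the mean speed in m/s. With until_force (N) it stops when the force on the tool has changed by that much, and returns True; else False.
- set_joints(angles): joint-space move.
- set_gripper(opening, newtons=None): finger opening in m; newtons is the grip in N (None keeps the last); returns when the fingers have stopped.
- hold(seconds).
- ik(position, orientation): joint angles nearest the present ones, or None.
- get_state(): the state.
- camera(name): name is "scene" or "side" or "wrist"; returns a dict with "image" (400x640x3 uint8, red, green, blue), "K" (3x3 intrinsics, pixels), "R" (3x3) and "t" (3): a world point X has camera coordinates R X + t. Camera axes: x right, y down, z forward; pixel columns grow to the right and rows downward; lengths in m; the calibration is good to about 2 mm. A picture is of the moment at which its call begins. There is no depth.
A pose or a line that the arm cannot do raises Unreachable and nothing moves.
- sign_off(): hands the job in, once; it reports no verdict.
The state is a dict: "clock": time; "qpos": joint angles; "joint_velocities": joint speeds; "effort": joint torques, N m; "ee_pos": TCP position; "orientation": TCP orientation; "wrist_force": force on the tool from outside, world axes, zero at the start; "ft_torque": the same for the moment, N m; "opening": finger opening in m.
Only numpy, scipy, OpenCV 4.12 (cv2) and the standard library are available. Lean on these libraries where they do the work, as an engineer would, in place of code of your own. Each camera call takes 0.05 s, during which the arm holds its last target.

## Working session

There is one attempt and no reset: what is moved stays moved. The work goes in short steps, each a Python script; the robot and the scene stay as the last script left them, time stands still between calls to the robot, and variables do not carry over. Pictures are saved under pics/ and viewed, and the job is handed in when it is done.

```bash
mkdir -p pics; ls; python3 - <<'E'
from workcell import *
import cv2
for n in ("scene","side","wrist"):
    c=camera(n); cv2.imwrite(f"pics/a_{n}.png",c["image"][:,:,::-1]); print(n,c["K"].tolist(),c["R"].round(4).tolist(),c["t"].round(4).tolist())
s=get_state(); print(s["clock"],s["ee_pos"],s["orientation"],s["opening"])
E
```

```text
pics
scene [[372.9303341991588, 0.0, 318.07032779147903], [0.0, 372.9303341991588, 201.5011495920322], [0.0, 0.0, 1.0]] [[-0.1745, 0.9847, 0.0015], [0.6275, 0.1123, -0.7704], [-0.7588, -0.1335, -0.6375]] [0.1398, -0.3053, 1.5956]
side [[448.51272381222714, 0.0, 316.65395930971454], [0.0, 448.51272381222714, 207.2055334187676], [0.0, 0.0, 1.0]] [[-0.8082, -0.5889, -0.0009], [-0.4356, 0.5988, -0.6721], [0.3963, -0.5428, -0.7405]] [0.4698, 0.3623, 1.1845]
wrist [[292.0939983643204, 0.0, 321.02978711112246], [0.0, 292.0939983643204, 195.52103944464915], [0.0, 0.0, 1.0]] [[0.2231, -0.9748, -0.0018], [-0.9406, -0.2158, 0.2622], [-0.256, -0.0568, -0.965]] [-0.5992, -0.0321, 0.3912]
0.15 [ 0.13425255 -0.58420251  0.19888941] [-7.28527944e-04  9.93633258e-01  1.12660632e-01 -4.06463298e-07] 0.08751578713663896
```

View pics/a_scene.png

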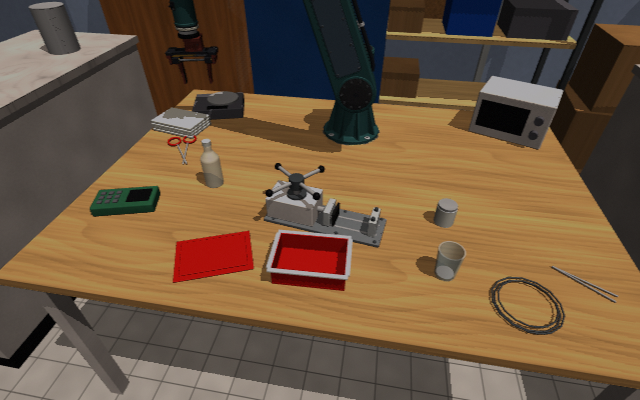

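View pics/a_side.png

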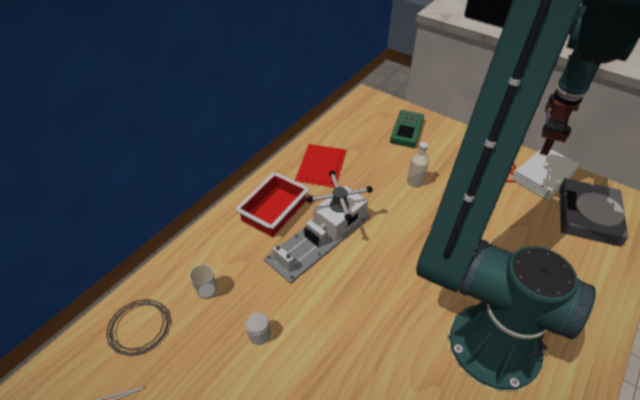

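View pics/a_wrist.png

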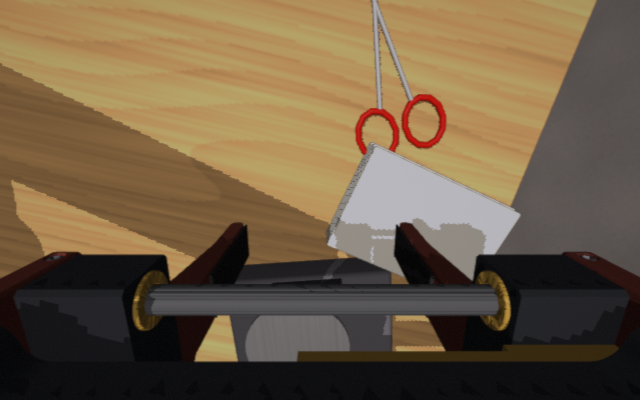

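The scene view shows the capstan hub near (296,180), the jaw around (330,213), the end stop around (375,220), the pot at (446,213), the beaker at (449,262), the tray at (310,260) and the bottle at (211,165). The side view shows the same things, with the pot at (258,328) and the hub at (341,197). The wrist camera sees none of them yet. Next I'll zoom in.

```bash
cat > h.py <<'E'
import numpy as np, cv2
from workcell import *
def ray(c,u,v):
    d=c["R"].T@np.linalg.inv(c["K"])@np.array([u,v,1.0]); o=-c["R"].T@c["t"]; return o,d
def plane(c,u,v,z):
    o,d=ray(c,u,v); return o+d*(z-o[2])/d[2]
def proj(c,X):
    p=c["K"]@(c["R"]@np.asarray(X,float)+c["t"]); return p[:2]/p[2]
def tri(obs):
    A=np.zeros((3,3));b=np.zeros(3)
    for c,u,v in obs:
        o,d=ray(c,u,v); d/=np.linalg.norm(d); P=np.eye(3)-np.outer(d,d); A+=P; b+=P@o
    X=np.linalg.solve(A,b); return X,[np.linalg.norm(proj(c,X)-[u,v]) for c,u,v in obs]
def crop(c,x0,y0,x1,y1,k,name):
    cv2.imwrite(name,cv2.resize(c["image"][y0:y1,x0:x1,::-1],None,fx=k,fy=k,interpolation=cv2.INTER_CUBIC))
E
python3 - <<'E'
from h import *
crop(camera("scene"),250,150,480,290,3.4,"pics/b_scene.png")
crop(camera("side"),180,160,390,360,2.9,"pics/b_side.png")
E
```

```text
(no output)
```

View pics/b_scene.png

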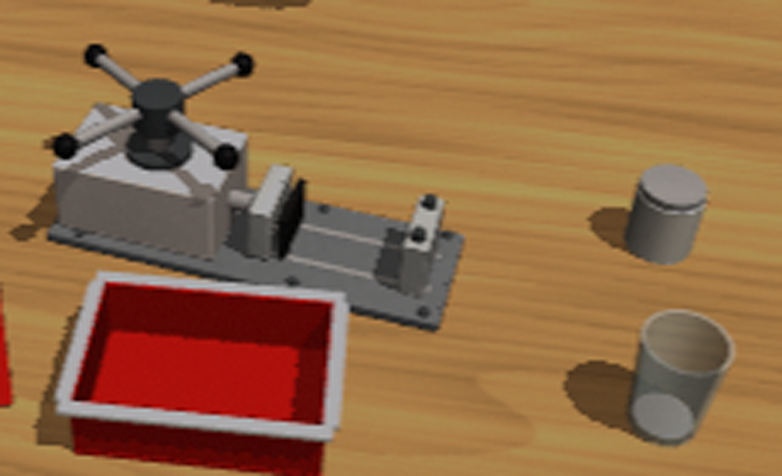

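View pics/b_side.png

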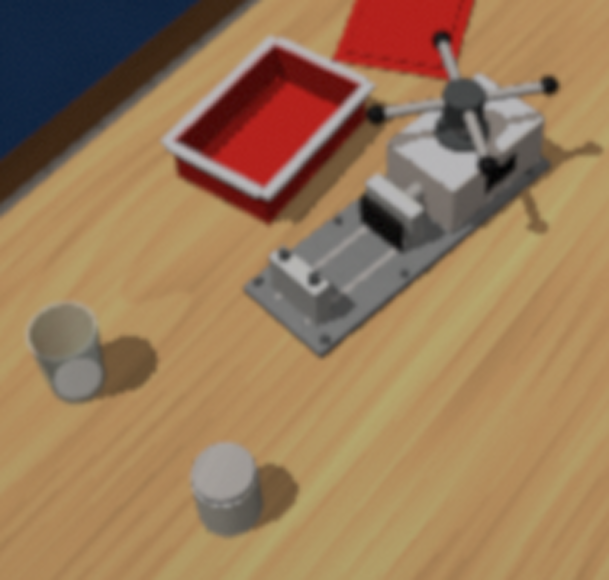

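The enlarged views show the four dark ball ends, the hub top, the plate corners and the pot lid clearly. I'll triangulate them.

```bash
cat > m1.py <<'E'
from h import *
sc=camera("scene"); sd=camera("side")
def S(x,y): return (250+(x+.5)/3.4-.5,150+(y+.5)/3.4-.5)
def D(x,y): return (180+(x+.5)/2.9-.5,160+(y+.5)/2.9-.5)
def dark(c,u,v,r=5,th=60):
    g=c["image"].max(2).astype(float); u0,v0=int(round(u)),int(round(v))
    w=np.clip(th-g[v0-r:v0+r+1,u0-r:u0+r+1],0,None); yy,xx=np.mgrid[v0-r:v0+r+1,u0-r:u0+r+1]
    return (w*xx).sum()/w.sum(),(w*yy).sum()/w.sum()
bs=[S(96,55),S(243,65),S(66,146),S(226,157)]
bd=[D(488,165),D(549,85),D(376,113),D(442,40)]
# scene 0=-x-y ball,1=-x+y,2:+x-y,3:+x+y
P={}
for i,b in enumerate(bs):
    u=dark(sc,*b); X=plane(sc,*u,.135); print("scene",i,np.round(u,1),X.round(4)); P[i]=X
for i,b in enumerate(bd):
    u=dark(sd,*b); X=plane(sd,*u,.135); print("side",i,np.round(u,1),X.round(4))
print("hub S mean",np.mean([P[i] for i in P],0))
for n,s,d in (("hubtop",S(158,93),D(464,93)),):
    print(n,plane(sc,*s,.147).round(4),plane(sd,*d,.147).round(4))
print("corners scene",[plane(sc,*S(*p),.012).round(4).tolist() for p in ((463,235),(438,322),(50,233))])
print("corners side",[plane(sd,*D(*p),.012).round(4).tolist() for p in ((246,287),(321,351),(550,164))])
print("pot lid",plane(sc,*S(672,186),.07).round(4),plane(sd,*D(224,470),.07).round(4))
print("beaker",plane(sc,*S(686,342),.09).round(4),plane(sd,*D(64,333),.09).round(4))
print("tray", [plane(sc,*S(*p),.06).round(3).tolist() for p in ((98,275),(348,295),(333,435),(60,408))])
print("bottle base",plane(sc,213,183,.0).round(3),plane(sd,418,182,0).round(3))
print("stop top bolts",plane(sc,*S(430,203),.07).round(3),plane(sc,*S(418,235),.07).round(3))
E
python3 m1.py
```

```text
scene 0 [277.1 165.8] [ 0.5094 -0.18    0.135 ]
scene 1 [321.3 168.6] [ 0.5001 -0.0437  0.135 ]
scene 2 [268.7 192.8] [ 0.6435 -0.1685  0.135 ]
scene 3 [316. 196.] [ 0.6345 -0.0356  0.135 ]
side 0 [349.7 218.6] [ 0.4919 -0.0402  0.135 ]
side 1 [369.3 189.1] [ 0.5091 -0.1763  0.135 ]
side 2 [309.2 199.3] [ 0.6331 -0.0329  0.135 ]
side 3 [331.7 172.5] [ 0.6449 -0.169   0.135 ]
hub S mean [ 0.57189067 -0.10695647  0.135     ]
hubtop [ 0.5726 -0.1054  0.147 ] [ 0.5702 -0.1033  0.147 ]
corners scene [[0.5556, 0.1675, 0.012], [0.6684, 0.1509, 0.012], [0.6186, -0.1999, 0.012]]
corners side [[0.6654, 0.1524, 0.012], [0.5534, 0.168, 0.012], [0.4984, -0.1795, 0.012]]
pot lid [0.525  0.3406 0.07  ] [0.5206 0.3438 0.07  ]
beaker [0.7335 0.3284 0.09  ] [0.7275 0.3325 0.09  ]
tray [[0.711, -0.128, 0.06], [0.698, 0.076, 0.06], [0.841, 0.08, 0.06], [0.852, -0.119, 0.06]]
bottle base [ 0.461 -0.433  0.   ] [ 0.448 -0.429  0.   ]
stop top bolts [0.585 0.134 0.07 ] [0.628 0.126 0.07 ]
```

```bash
cat >> h.py <<'E'
def down(yx):  # yx: world angle (rad) of tool x
    return np.array([0,np.cos(yx/2),np.sin(yx/2),0])
E
python3 - <<'E'
from h import *
r=np.deg2rad
for nm,p in (("pot",(0.523,0.342,.06)),("bed",(0.596,0.068,.06)),("bedhi",(0.596,0.068,.25)),("hub",(0.571,-.1055,.113))):
    for a in (81.8,-98.2):
        q=ik(p,down(r(a))); print(nm,a,None if q is None else np.round(q,3))
for a in range(-170,181,30):
    q=ik((0.571,-.1055,.113),down(r(a))); print(a,None if q is None else np.round(q,2))
E
```

```text
pot 81.8 [ 0.469  0.54   1.593 -0.     1.008  0.612]
pot -98.2 [ 0.469  0.54   1.593 -0.     1.008 -2.53 ]
bed 81.8 [-0.002  0.511  1.652 -0.     0.979  0.142]
bed -98.2 None
bedhi 81.8 [-0.002  0.319  1.443 -0.     1.38   0.142]
bedhi -98.2 None
hub 81.8 [-0.302  0.422  1.65  -0.     1.07  -0.159]
hub -98.2 None
-170 [-0.3   0.42  1.65 -0.    1.07 -2.05]
-140 [-0.3   0.42  1.65 -0.    1.07 -2.57]
-110 None
-80 [-0.3   0.42  1.65 -0.    1.07  2.67]
-50 [-0.3   0.42  1.65 -0.    1.07  2.14]
-20 [-0.3   0.42  1.65 -0.    1.07  1.62]
10 [-0.3   0.42  1.65 -0.    1.07  1.09]
40 [-0.3   0.42  1.65 -0.    1.07  0.57]
70 [-0.3   0.42  1.65 -0.    1.07  0.05]
100 [-0.3   0.42  1.65 -0.    1.07 -0.48]
130 [-0.3   0.42  1.65 -0.    1.07 -1.  ]
160 [-0.3   0.42  1.65 -0.    1.07 -1.52]
```

```bash
python3 - <<'E'
from h import *
Q=down(np.deg2rad(81.8))
move_to((0.59,0.03,0.29),Q)
c=camera("wrist"); cv2.imwrite("pics/c_bed.png",c["image"][:,:,::-1]); np.savez("c_bed.npz",**c)
move_to((0.523,0.29,0.2),Q)
c=camera("wrist"); cv2.imwrite("pics/c_pot.png",c["image"][:,:,::-1]); np.savez("c_pot.npz",**c)
print(get_state()["clock"])
E
```

```text
4.2583
```

View pics/c_bed.png

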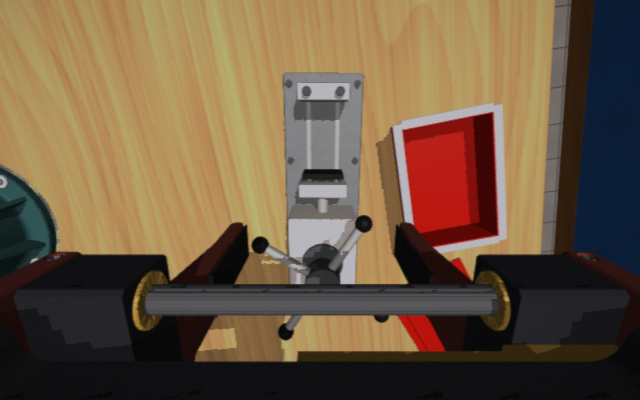

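View pics/c_pot.png

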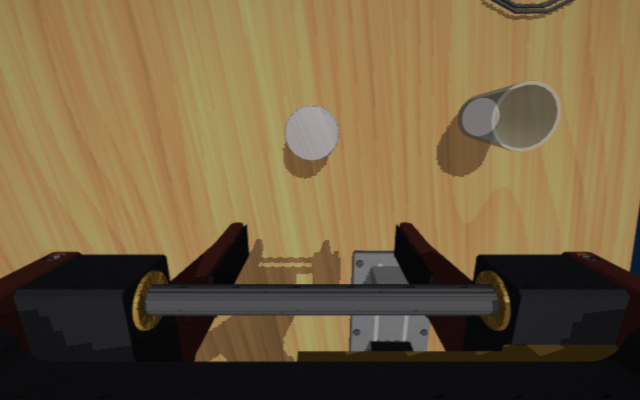

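The bed view shows the plate's top corners at (284,73) and (363,73), the stop top at about (323,91), the jaw top at (323,190), and two balls at (260,245) and (365,223). The pot view shows the lid at (312,133). I'll measure these more finely.

```bash
python3 - <<'E'
from h import *
c=dict(np.load("c_bed.npz")); crop(c,240,60,400,280,2.7,"pics/d_bed.png")
g=cv2.cvtColor(c["image"],cv2.COLOR_RGB2HSV)
# plate/tester mask: low saturation
m=((g[...,1]<70)&(g[...,2]>50)).astype(np.uint8); m[280:]=0
m=cv2.morphologyEx(m,cv2.MORPH_OPEN,np.ones((3,3)))
for rr in (78,100,120,140,160,175,190,200):
    xs=np.where(m[rr,240:400])[0]+240; print(rr,xs.min(),xs.max(),plane(c,xs.min()-.5,rr,.012)[:2].round(4),plane(c,xs.max()+.5,rr,.012)[:2].round(4))
for cc in (290,300,320,340,355):
    ys=np.where(m[:260,cc])[0]; print(cc,ys.min(),plane(c,cc,ys.min()-.5,.012)[:2].round(4))
def dark(c,u,v,r=8,th=50):
    G=c["image"].max(2).astype(float); w=np.clip(th-G[v-r:v+r+1,u-r:u+r+1],0,None); yy,xx=np.mgrid[v-r:v+r+1,u-r:u+r+1]
    return (w*xx).sum()/w.sum(),(w*yy).sum()/w.sum()
for b in ((260,245),(365,223)):
    u=dark(c,*b); print("ball",np.round(u,1),plane(c,*u,.135).round(4))
p=dict(np.load("c_pot.npz")); g=cv2.cvtColor(p["image"],cv2.COLOR_RGB2HSV)
m=((g[...,1]<50)&(g[...,2]>120)).astype(np.uint8); m[:, :270]=0; m[:,350:]=0; m[:90]=0;m[175:]=0
cs,_=cv2.findContours(m,0,2); k=max(cs,key=cv2.contourArea); (u,v),r=cv2.minEnclosingCircle(k); print("pot",u,v,r,plane(p,u,v,.07).round(4), cv2.boundingRect(k))
x,y,w,h=cv2.boundingRect(k); print(plane(p,x,v,.07)-plane(p,x+w,v,.07))
E
```

```text
78 283 362 [0.5511 0.1618] [0.6686 0.1446]
100 284 362 [0.5471 0.131 ] [0.6652 0.1137]
120 285 361 [0.5434 0.1019] [0.6606 0.0848]
140 285 399 [0.538  0.0721] [0.7161 0.0461]
160 286 399 [0.534 0.041] [0.7137 0.0147]
175 286 399 [0.5298 0.017 ] [ 0.7119 -0.0096]
190 286 358 [ 0.5254 -0.0076] [ 0.6436 -0.0249]
200 287 358 [ 0.524  -0.0246] [ 0.6417 -0.0418]
290 73 [0.5635 0.1677]
300 73 [0.5781 0.1655]
320 73 [0.6073 0.1612]
340 73 [0.6365 0.157 ]
355 73 [0.6584 0.1538]
ball [259.3 244.5] [ 0.4997 -0.0444  0.135 ]
ball [363.2 223.2] [ 0.633 -0.035  0.135]
pot 310.8647155761719 132.42941284179688 27.653249740600586 [0.5209 0.3447 0.07  ] (285, 105, 54, 56)
[-0.05668381  0.00825046  0.        ]
```

View pics/d_bed.png

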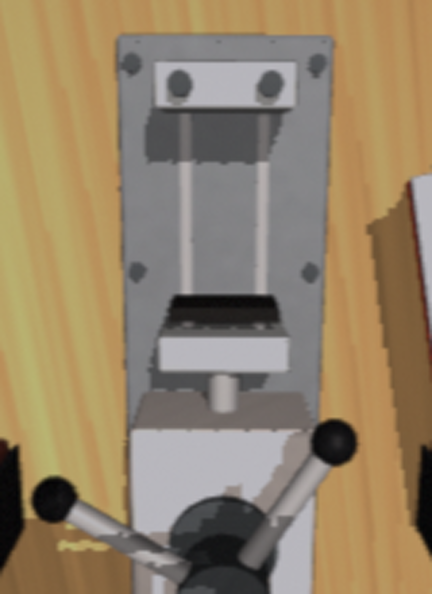

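The views agree: hub at (0.571,-0.106), spokes at about 49° + 90°k, tester yaw -8.2°, bed point at (0.5965,0.067), and pot at (0.521,0.344). I'll pick the pot.

```bash
python3 - <<'E'
from h import *
Q=down(np.deg2rad(81.8))
move_to((0.5213,0.344,0.11),Q)
servo_line((0.5213,0.344,0.019),v=0.12)
set_gripper(0.05,15); s=get_state(); print(s["clock"],s["opening"],s["ee_pos"])
servo_line((0.5213,0.344,0.15),v=0.2)
move_to((0.5965,0.067,0.15),Q)
s=get_state(); print(s["clock"],s["opening"],s["wrist_force"])
c=camera("wrist"); cv2.imwrite("pics/e_w.png",c["image"][:,:,::-1])
crop(camera("side"),180,160,390,360,2.9,"pics/e_side.png")
E
```

```text
6.225 0.059816623532103805 [0.52147162 0.34411199 0.0193042 ]
8.1417 0.059710942098464566 [-1.18223025  0.89206243 -1.73015783]
```

View pics/e_w.png

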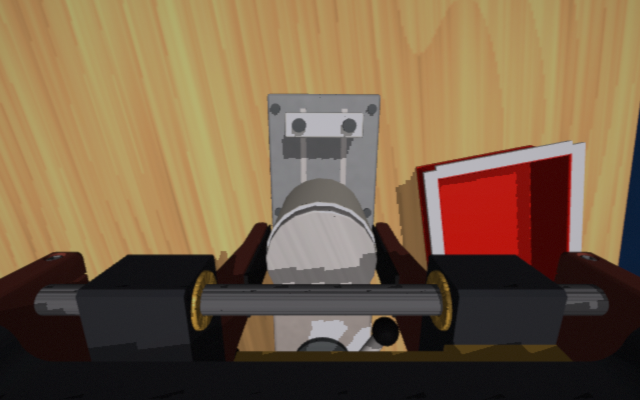

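View pics/e_side.png

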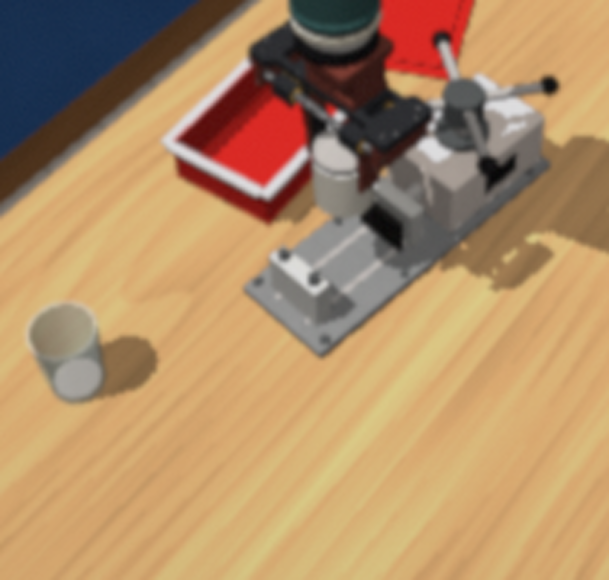

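The pot is held upright (lid at (320,245) in the wrist view) and is in line with the bed centreline (stop at column 324). I'll lower it.

```bash
python3 - <<'E'
from h import *
servo_line((0.5965,0.067,0.05),v=0.15)
r=servo_line((0.5965,0.067,0.0305),v=0.04,until_force=4)
s=get_state(); print(r,s["clock"],s["ee_pos"],s["wrist_force"])
set_gripper(0.088); hold(0.2)
servo_line((0.5965,0.067,0.16),v=0.2)
s=get_state(); print(s["clock"],s["opening"],s["wrist_force"])
c=camera("wrist"); cv2.imwrite("pics/f_w.png",c["image"][:,:,::-1]);np.savez("f_w.npz",**c)
crop(camera("scene"),250,150,480,290,3.4,"pics/f_scene.png")
E
```

```text
True 9.55 [0.59632535 0.06702737 0.03075012] [-0.17001884 -0.71811998  2.39173926]
11.1833 0.08799683910612183 [ 0.58375501  0.20397625 -0.05372326]
```

View pics/f_w.png

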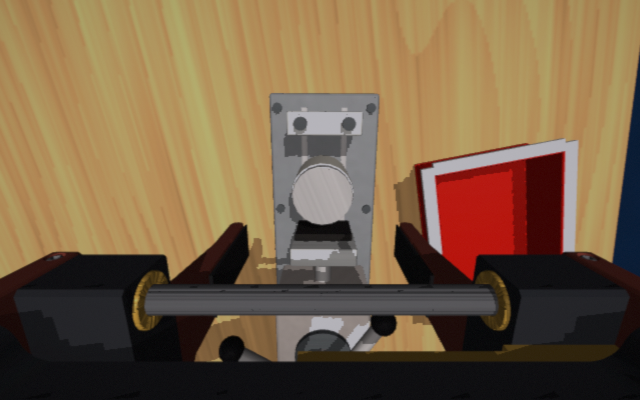

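View pics/f_scene.png

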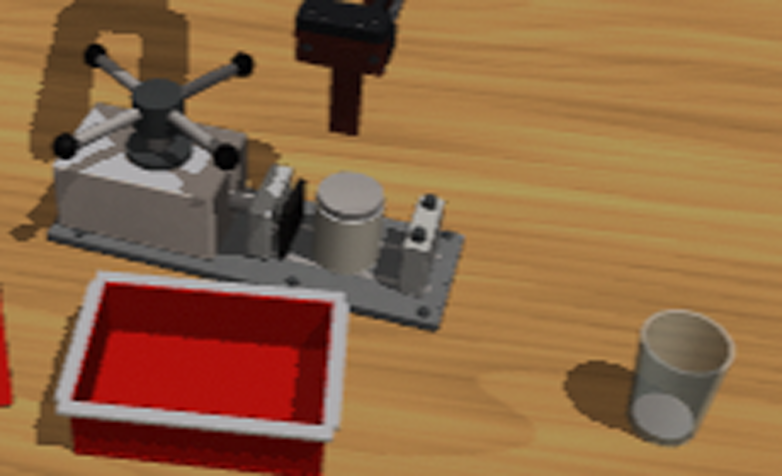

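The pot stands on the bed between jaw and stop and has been let go: lid at (322,193) in the wrist view, stop at row 124, pad at row 230. I'll estimate the gaps, then approach the capstan and read the torque.

```bash
python3 - <<'E'
from h import *
c=dict(np.load("f_w.npz")); b=np.array([.5965,.067]); ey=np.array([np.sin(np.deg2rad(8.2)),np.cos(np.deg2rad(8.2))]); ex=np.array([ey[1],-ey[0]])
def own(u,v,z):
    d=plane(c,u,v,z)[:2]-b; return (round(float(d@ex)*1e3,1),round(float(d@ey)*1e3,1))
g=cv2.cvtColor(c["image"],cv2.COLOR_RGB2HSV)
m=((g[...,1]<60)&(g[...,2]>150)).astype(np.uint8); m[:163]=0;m[226:]=0;m[:,:285]=0;m[:,360:]=0
k=max(cv2.findContours(m,0,2)[0],key=cv2.contourArea);(u,v),r=cv2.minEnclosingCircle(k); print("pot",u,v,r,own(u,v,.082))
col=c["image"][100:270,298].astype(int).max(1); print(col.tolist())
print("stop face",own(324,135.5,.068),"pad",[ (v,own(324,v,.061)) for v in (219,221,223,225)])
R=down(np.deg2rad(180))
move_to((0.571,-0.106,0.20),down(np.deg2rad(184.3)))
s=get_state(); print(s["clock"],s["qpos"].round(3),s["wrist_force"].round(2),s["ft_torque"].round(3))
crop(camera("scene"),250,120,480,260,3.4,"pics/g_scene.png")
E
```

```text
pot 322.8641662597656 194.45086669921875 31.75087547302246 (0.2, 0.5)
[131, 130, 130, 130, 130, 130, 131, 130, 130, 131, 132, 152, 182, 183, 168, 183, 177, 104, 82, 82, 82, 83, 81, 81, 81, 80, 80, 79, 79, 81, 107, 125, 127, 130, 141, 88, 80, 81, 80, 80, 79, 80, 79, 79, 79, 80, 79, 79, 79, 79, 79, 79, 79, 81, 81, 84, 91, 127, 131, 131, 132, 131, 132, 132, 131, 131, 131, 130, 128, 121, 113, 102, 96, 95, 122, 153, 154, 137, 135, 148, 163, 166, 166, 167, 167, 168, 169, 170, 170, 170, 171, 170, 170, 170, 170, 170, 170, 170, 169, 168, 167, 168, 169, 170, 170, 171, 169, 168, 167, 167, 164, 160, 137, 104, 84, 81, 80, 80, 80, 77, 65, 47, 30, 26, 31, 20, 17, 16, 13, 13, 13, 14, 14, 15, 30, 31, 32, 31, 32, 30, 41, 86, 92, 92, 89, 90, 94, 94, 103, 164, 183, 186, 186, 186, 186, 187, 187, 186, 187, 181, 131, 122, 121, 119, 119, 114, 107, 105, 106, 102]
stop face (1.2, 53.6) pad [(219, (1.4, -31.3)), (221, (1.4, -33.5)), (223, (1.4, -35.7)), (225, (1.4, -37.9))]
13.0917 [-0.302  0.331  1.553  0.     1.258 -1.948] [ 0.08 -0.15 -0.45] [ 0.049 -0.161 -0.006]
```

View pics/g_scene.png

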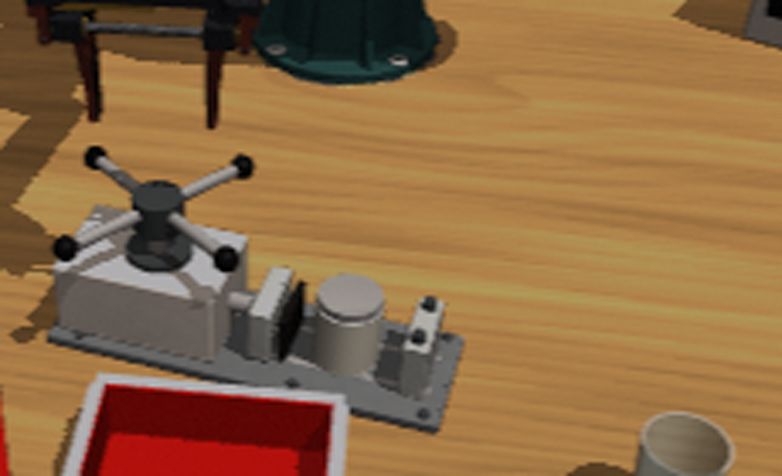

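```bash
python3 - <<'E'
from h import *
c=dict(np.load("f_w.npz")); b=np.array([.5965,.067]); ey=np.array([np.sin(np.deg2rad(8.2)),np.cos(np.deg2rad(8.2))])
for v,z in ((220.5,.017),(222,.017),(233.5,.061),(240,.061),(248.5,.068),(259.5,.068),(116.5,.068)): print(v,z,((plane(c,298,v,z)[:2]-b)@ey*1e3).round(1))
H=(0.571,-0.106)
servo_line((*H,0.113),v=0.12,until_force=6)
s=get_state(); print(s["clock"],s["ee_pos"].round(4),s["wrist_force"].round(2),s["ft_torque"].round(3))
q0=np.array(s["qpos"]); 
for d in (0.3,0.5,0.7,0.8):
    q=q0.copy(); q[5]=q0[5]+d; t=get_state()["clock"]; set_joints(q); s=get_state()
    print(d,round(s["clock"]-t,3),s["qpos"][5].round(3),s["wrist_force"].round(2),s["ft_torque"].round(3),s["effort"][5].round(3))
crop(camera("scene"),250,120,480,260,3.4,"pics/h_scene.png"); crop(camera("side"),280,130,400,250,4,"pics/h_side.png")
E
```

```text
220.5 0.017 -49.1
222 0.017 -51.0
233.5 0.061 -47.4
240 0.061 -54.8
248.5 0.068 -61.2
259.5 0.068 -73.7
116.5 0.068 70.6
14.0167 [ 0.5716 -0.1061  0.1136] [ 0.24  0.95 -0.26] [ 0.017 -0.104  0.012]
0.3 0.392 -1.652 [0.52 0.88 0.68] [ 0.015 -0.141  0.07 ] 0.3
0.5 0.308 -1.454 [ 0.57  1.07 -0.44] [ 0.045 -0.098 -0.002] 0.374
0.7 0.308 -1.255 [ 0.19 -0.33  0.52] [ 0.058 -0.099 -0.003] 0.365
0.8 0.25 -1.155 [-0.56  0.29  1.52] [ 0.222 -0.068  0.031] 0.351
```

View pics/h_scene.png

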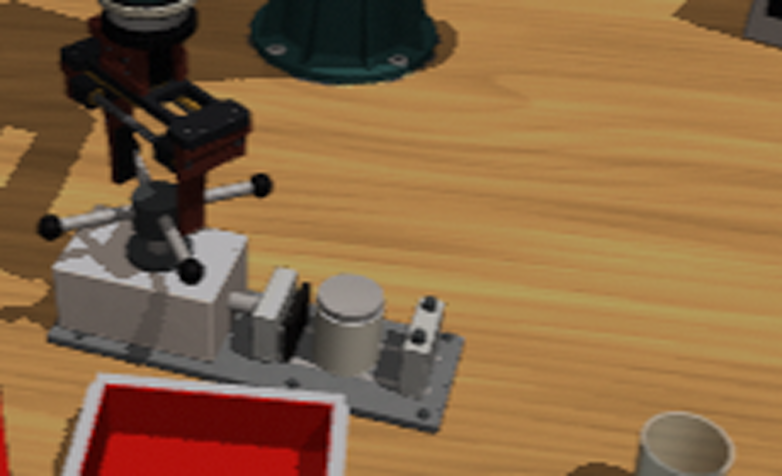

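View pics/h_side.png

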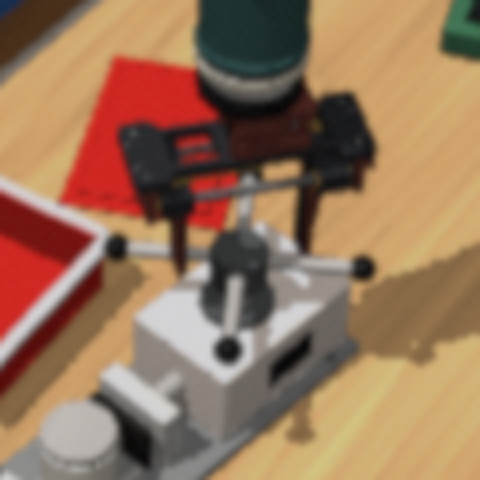

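The fingers engaged and the capstan turned: the near ball in the scene crop moved from (226,258) to (190,270). The static torque readings show no useful load, so I'll also follow the pot with the cameras. Next I'll finish this stroke and track the capstan angle and the pot.

```bash
cat >> h.py <<'E'
def st(tag,ext=True):
    s=get_state(); print(tag,round(s["clock"],2),"j6",s["qpos"][5].round(3),"F",s["wrist_force"].round(1),"Tz",s["ft_torque"][2].round(3),"eff",s["effort"][5].round(3)); return s
def j6(x):
    q=np.array(get_state()["qpos"]); q[5]=x; set_joints(q)
def snap(n):
    a=camera("scene"); np.savez(f"{n}_sc.npz",**a); return a
E
python3 - <<'E'
from h import *
q0=np.array(get_state()["qpos"])
def J(x):
    q=q0.copy(); q[5]=x; set_joints(q)
J(-0.2); st("a"); J(0.4); st("b")
a=camera("scene"); b=camera("side"); np.savez("i_sc.npz",**a); np.savez("i_sd.npz",**b)
crop(a,250,120,480,260,3.4,"pics/i_scene.png"); crop(b,230,160,380,290,4,"pics/i_side.png")
E
```

```text
a 16.28 j6 -0.203 F [-0.9  4.6  1.9] Tz 0.268 eff 0.313
b 16.91 j6 0.399 F [1.2 2.4 1.2] Tz 0.139 eff 0.212
```

View pics/i_scene.png

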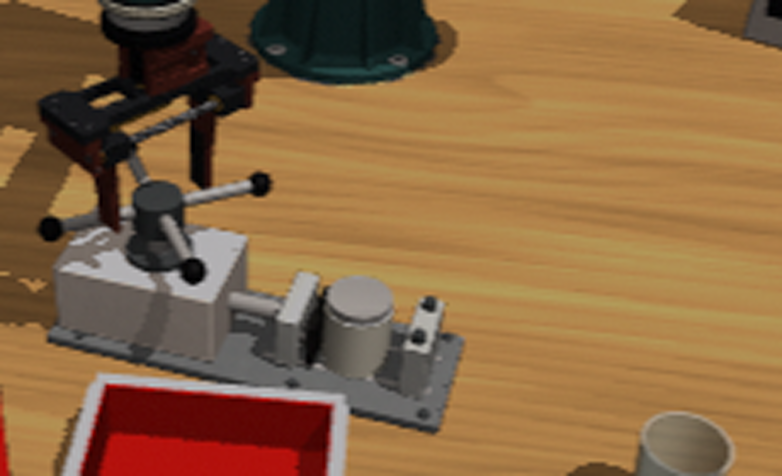

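View pics/i_side.png

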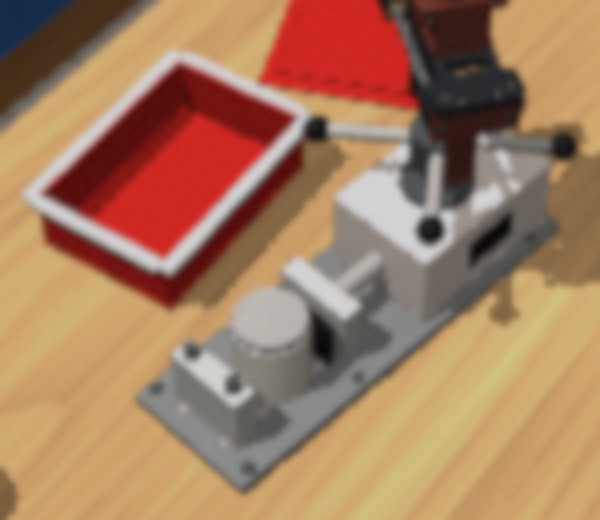

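The jaw is now at the pot (lid at (360,300), jaw at (300,318) in the scene crop) and a gap remains to the stop. I'll regrip on the next pair of spokes and measure the lid, stop and ball positions.

```bash
cat >> h.py <<'E'
HUB=np.array([.571,-.106]); BED=np.array([.5965,.067]); A=np.deg2rad(8.2); EY=np.array([np.sin(A),np.cos(A)]); EX=np.array([EY[1],-EY[0]])
def own(c,u,v,z):
    d=plane(c,u,v,z)[:2]-BED; return np.array([d@EX,d@EY])*1e3
E
python3 - <<'E'
from h import *
H=tuple(HUB)
j6(0.3); s=get_state(); p=s["ee_pos"]; servo_line((p[0],p[1],0.165),v=0.15)
j6(-1.57); 
c=camera("wrist"); np.savez("j_w.npz",**c)
servo_line((*H,0.113),v=0.12,until_force=6); s=st("engaged"); print(s["ee_pos"].round(4))
j6(-1.05); st("x")
a=camera("scene"); b=camera("side"); np.savez("j_sc.npz",**a); np.savez("j_sd.npz",**b)
crop(a,250,120,480,260,3.4,"pics/j_scene.png"); crop(b,230,160,380,290,4,"pics/j_side.png")
for n,c,(x0,y0,x1,y1) in (("sc",a,(335,195,380,235)),("sd",b,(260,220,330,280))):
    g=cv2.cvtColor(c["image"],cv2.COLOR_RGB2HSV); 
    print(n); print(g[y0:y1:2,x0:x1:2,2])
E
```

```text
engaged 20.02 j6 -1.569 F [ 0.5  0.5 -0.1] Tz 0.026 eff 0.002
[ 0.5712 -0.1061  0.1131]
x 20.58 j6 -1.053 F [-1.4  1.5  1.2] Tz 0.054 eff 0.212
sc
[[179 179 178 179 177 170 166 166 168 169 173 174 177 178 179 178 178 177
  178 179 179 178 178]
 [179 178 178 178 179 177 178 179 178 178 178 179 178 178 172 168 169 170
  173 174 176 177 178]
 [178 178 178 177 178 178 178 177 178 178 179 178 177 179 178 178 178 178
  178 179 179 178 177]
 [179 150 176 178 176 179 178 178 168 160 156 157 158 179 178 178 178 179
  178 177 178 178 178]
 [178 176 178 177 148 179 171 155 151 150 150 150 148 149 167 178 178 177
  179 178 178 178 178]
 [177 178 177 178  93  97 128 151 152 151 152 152 152 150 151 171 178 178
  179 178 179 178 178]
 [173 177 177 142 102  23 142 154 155 155 155 154 154 155 154 159 178 178
  178 178  94 100 179]
 [178 178 177  74  49  45 104 157 156 157 158 156 156 156 155 140 178 178
  178 124  38  47 177]
 [178 177 150  66  21  23  61 109 157 157 156 155 154 153 142 130 172 174
  166 177 110  82 157]
 [178 179  99  36  21  21  77 119  59  82 129 138 124  88 102 147 178 178
  152 
[... 482 characters left out ...]
81 140 159  78 104]
 [ 83  81  46   7  38  57  70  81  93 104 114 118 122 121  64  53  53  84
   84  85  82  91 139]
 [ 90  85  59  17 157  71  71  82  95 106 114 120 121 102  61  55  59  82
   85  84  91  94 108]
 [104 106 106 105 106 100 104  80  97 107 115 120 121  69  57  56  68  84
   84  85  90  96 107]
 [ 76  99 105 106 107 107 107 106 106 102 102  99 130  82  73  60  65  84
   85  85  90 108 108]
 [ 40  58 106 105 107 107 106 105 106 107 105 108 110  89  61  71  71  83
   87  86  92 109 107]]
sd
[[209 209 208 ... 140 148 182]
 [192 209 211 ... 150 143 145]
 [113 161 196 ... 172 143 141]
 ...
 [208 208 207 ... 209 209 209]
 [208 206 204 ... 209 208 209]
 [207 204 207 ... 208 208 210]]
```

View pics/j_scene.png

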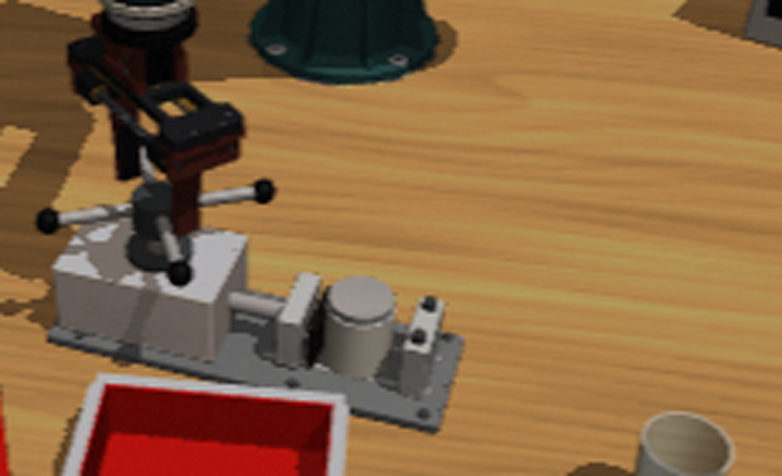

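View pics/j_side.png

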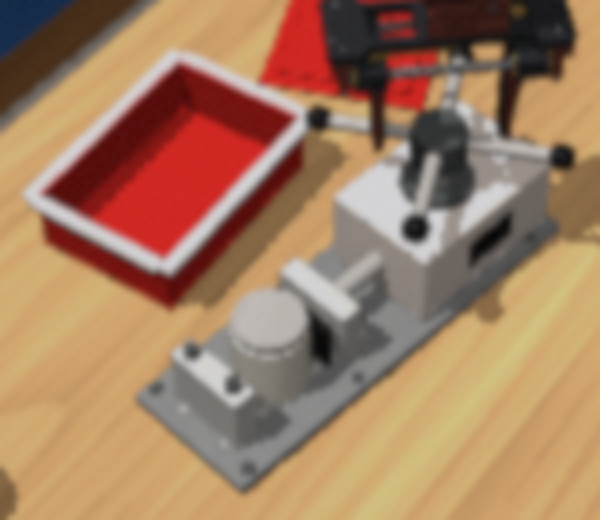

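```bash
cat >> h.py <<'E'
def lid(c,side=False,dbg=False):
    g=cv2.cvtColor(c["image"],cv2.COLOR_RGB2HSV)
    lo,hi=(130,172) if not side else (150,200)
    m=((g[...,1]<45)&(g[...,2]>lo)&(g[...,2]<hi)).astype(np.uint8)
    e=proj(c,(*(BED+.012*EY),.082)); r=np.zeros_like(m); cv2.circle(r,tuple(int(round(x)) for x in e),17,1,-1); m&=r
    m=cv2.morphologyEx(m,cv2.MORPH_OPEN,np.ones((3,3),np.uint8))
    n,L,S,C=cv2.connectedComponentsWithStats(m); i=1+np.argmax(S[1:,4])
    k=max(cv2.findContours((L==i).astype(np.uint8),0,2)[0],key=cv2.contourArea)
    (x,y),ax,an=cv2.fitEllipse(cv2.convexHull(k))
    return own(c,x,y,.082).round(2),S[i,4],np.round((x,y),2),np.round(ax,1)
E
python3 - <<'E'
from h import *
for n in ("i","j"):
    for k in ("sc","sd"):
        c=dict(np.load(f"{n}_{k}.npz")); print(n,k,lid(c,k=="sd"))
c=dict(np.load("j_sd.npz")); g=cv2.cvtColor(c["image"],cv2.COLOR_RGB2HSV); print(g[228:262:2,284:312:2,2]); print(g[228:262:4,284:312:2,1])
def dark(c,u,v,r=5,th=60):
    G=c["image"].max(2).astype(float); w=np.clip(th-G[v-r:v+r+1,u-r:u+r+1],0,None); yy,xx=np.mgrid[v-r:v+r+1,u-r:u+r+1]
    return (w*xx).sum()/w.sum(),(w*yy).sum()/w.sum()
for n,bb in (("i",((327,174),(306,199),(265,187))),("j",((327,175),(302,199),(263,184)))):
    c=dict(np.load(f"{n}_sc.npz"))
    for b in bb:
        u=dark(c,*b); X=plane(c,*u,.135)[:2]-HUB; print(n,np.round(u,1),np.degrees(np.arctan2(X[1],X[0])).round(1),np.hypot(*X).round(4))
c=dict(np.load("j_sc.npz"))
S=lambda x,y:(250+(x+.5)/3.4-.5,120+(y+.5)/3.4-.5)
print("stop bolts",own(c,*S(431,303),.07),own(c,*S(418,336),.07),"stop face top corners",own(c,*S(421,299),.068),own(c,*S(403,347),.068))
E
```

```text
i sc (array([1.13, 7.43]), np.int32(172), array([355.57, 206.88]), array([11.7, 18.2]))
i sd (array([-1.19, 10.38]), np.int32(221), array([296.84, 239.02]), array([14.2, 18.9]))
j sc (array([1.6 , 9.28]), np.int32(170), array([356.15, 207.11]), array([11.6, 18.2]))
j sd (array([-1.41, 12.54]), np.int32(224), array([296.37, 239.48]), array([14.3, 19.5]))
[[131 134 131 157 198 203 206 198 177 203 212 211 197 154]
 [134 131 143 196 202 205 202 192 136 147 198 210 211 204]
 [130 141 190 200 202 194 191 177 148 138 138 185 209 211]
 [134 182 200 195 191 192 190 190 188 181 153 128 175 207]
 [181 200 197 188 190 191 189 188 187 186 180 125 118 158]
 [199 204 192 189 191 190 190 188 187 185 185 133  74 112]
 [204 193 184 191 190 189 189 185 186 185 184 141  40  65]
 [174 154 174 189 189 189 187 187 186 186 177 116  32  28]
 [143 139 161 172 186 188 187 186 184 174 135 102  33  12]
 [141 139 148 159 151 163 164 159 148 124 123  94  32  11]
 [147 140 133 145 162 142 143 135 127 139 110  93  40  17]
 [191 150 135 135 136 137 140 134 120 111 107  96  84  56]
 [209 194 139 134 135 133 130 125 11
[... 402 characters left out ...]
3  13  14  14  12  14  14  11   6]
 [121  95  22  15  13  13  13  12  14  14  12  14  26  16]
 [  9   4  11  13  14  14  15  14  14  13  17  25  31  43]
 [  2   4  19  19  13  13  14  13  18  17  28  27  13  30]
 [  5   4  15  27  26  29  25  27  26  28  26  21  12   8]
 [  2   2   7   8  10  25  27  27  24  26  24  19   3   3]
 [ 13   8   4   5  10  19  24  22  20  11   2   2   2   2]]
i [326.  173.8] 119.8 0.0932
i [305.9 199.1] 29.2 0.0934
i [264.5 187. ] -59.2 0.0951
j [327. 176.] 112.7 0.0929
j [301.5 199.4] 21.8 0.0916
j [263.6 184.9] -65.6 0.0957
stop bolts [-23.74426552  64.74467658] [21.37962049 62.82752875] stop face top corners [-28.62037123  55.19470332] [36.42018587 53.54041208]
```

Lid tracking works and follows 13 mm/rad. The capstan has turned about 2.03 rad, and about 14 mm remain to the stop. I'll wind on to just short of contact, then take small steps while tracking the pot.

```bash
cat > step.py <<'E'
from h import *
import sys, json
def step(x):
    j6(x); a=camera("scene"); b=camera("side"); s=get_state()
    la=lid(a)[0]; lb=lid(b,True)[0]
    print("j6 %.3f t %.2f sc %s sd %s mean_y %.2f Tz %.3f eff %.3f F %s"%(s["qpos"][5],s["clock"],la,lb,(la[1]+lb[1])/2,s["ft_torque"][2],s["effort"][5],s["wrist_force"].round(1)),flush=True)
    return a,b,s["qpos"][5],(la[1]+lb[1])/2
if __name__=="__main__":
    for x in sys.argv[2:]:
        a,b,_,_=step(float(x))
    n=sys.argv[1]; np.savez(f"{n}_sc.npz",**a); np.savez(f"{n}_sd.npz",**b)
    crop(a,290,160,440,270,5,f"pics/{n}_scene.png"); crop(b,230,160,380,290,4,f"pics/{n}_side.png")
E
python3 step.py k -0.7 -0.5 -0.35 -0.25
```

```text
j6 -0.703 t 21.21 sc [ 1.56 13.3 ] sd [-1.44 16.88] mean_y 15.09 Tz 0.056 eff 0.042 F [-1.4  1.1  1.5]
j6 -0.504 t 21.62 sc [ 1.3  15.93] sd [-1.56 19.51] mean_y 17.72 Tz 0.059 eff 0.039 F [-0.3  0.5  0.9]
j6 -0.354 t 21.98 sc [ 1.53 17.78] sd [-1.27 21.5 ] mean_y 19.64 Tz 0.093 eff 0.073 F [0.2 1.8 0.9]
j6 -0.254 t 22.33 sc [ 1.61 19.3 ] sd [-1.15 23.  ] mean_y 21.15 Tz 0.145 eff 0.136 F [-1.1  3.3  0.2]
```

View pics/k_scene.png

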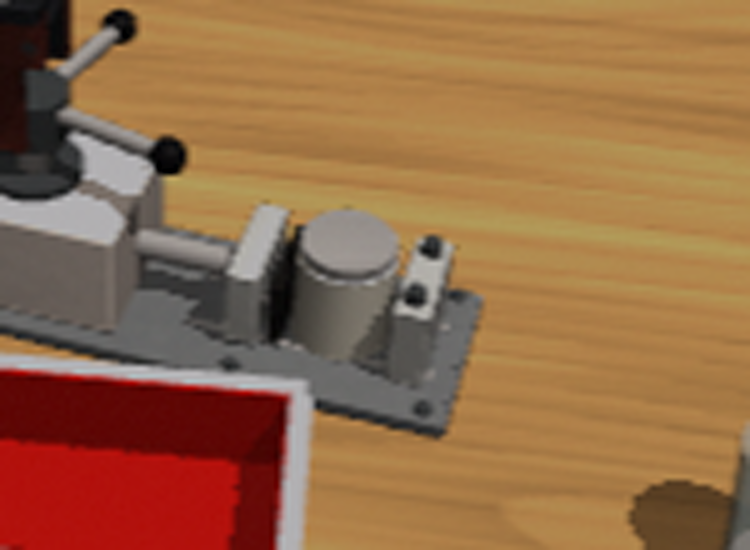

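View pics/k_side.png

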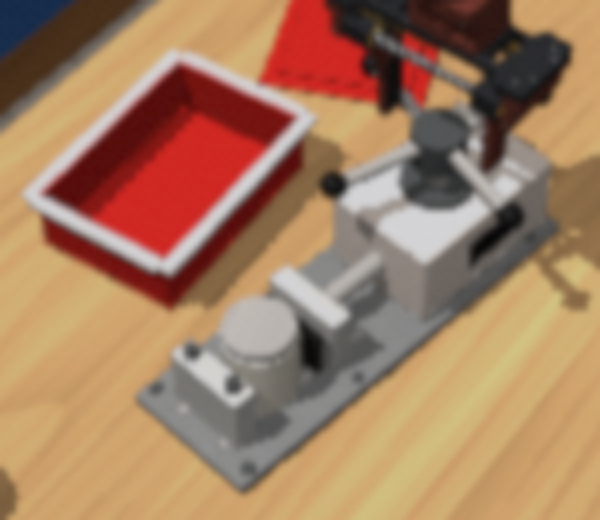

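The pot in the scene crop (lid at (348,245)) is a few millimetres from the stop. I'll go on in 0.05 rad steps with a stop rule for when the pot ceases moving.

```bash
python3 - <<'E'
from step import *
ys=[21.15]; x=-0.254
for i in range(9):
    x+=0.05; a,b,_,y=step(x); ys.append(y)
    if len(ys)>3 and ys[-1]-ys[-3]<0.55: print("knee"); break
np.savez("l_sc.npz",**a); np.savez("l_sd.npz",**b)
crop(a,290,160,440,270,5,"pics/l_scene.png"); crop(b,230,160,380,290,4,"pics/l_side.png")
E
```

```text
j6 -0.206 t 22.68 sc [ 1.48 19.24] sd [-0.65 23.26] mean_y 21.25 Tz 0.335 eff 0.283 F [-0.7  5.3  1.1]
j6 -0.156 t 23.03 sc [ 1.19 20.13] sd [-1.15 23.89] mean_y 22.01 Tz 0.227 eff 0.246 F [-0.4  3.   2.1]
j6 -0.105 t 23.38 sc [ 1.5  21.19] sd [-1.22 23.89] mean_y 22.54 Tz 0.238 eff 0.238 F [-0.8  4.7  1.4]
j6 -0.055 t 23.73 sc [ 1.92 21.76] sd [-1.46 26.79] mean_y 24.27 Tz 0.250 eff 0.236 F [0.9 3.2 1.5]
j6 -0.005 t 24.08 sc [ 1.39 22.41] sd [-2.05 28.77] mean_y 25.59 Tz 0.205 eff 0.235 F [0.5 4.2 1.9]
j6 0.045 t 24.43 sc [ 1.14 22.85] sd [-1.33 25.74] mean_y 24.30 Tz 0.213 eff 0.239 F [0.1 4.4 2.5]
knee
```

View pics/l_scene.png

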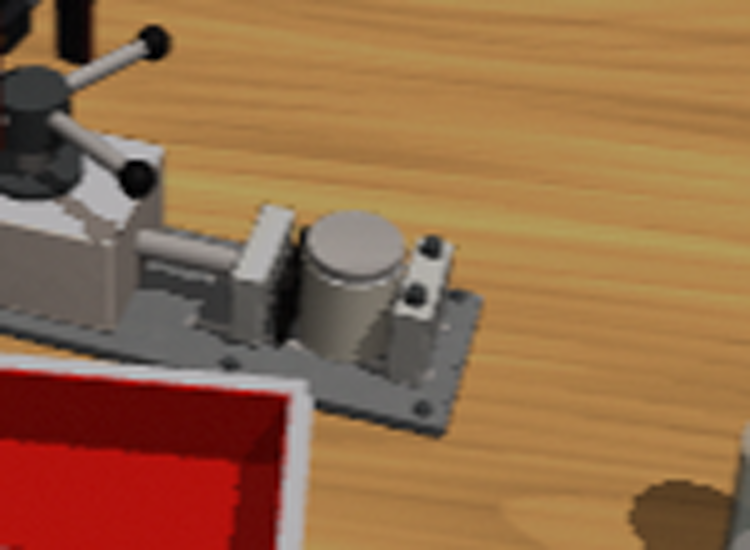

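View pics/l_side.png

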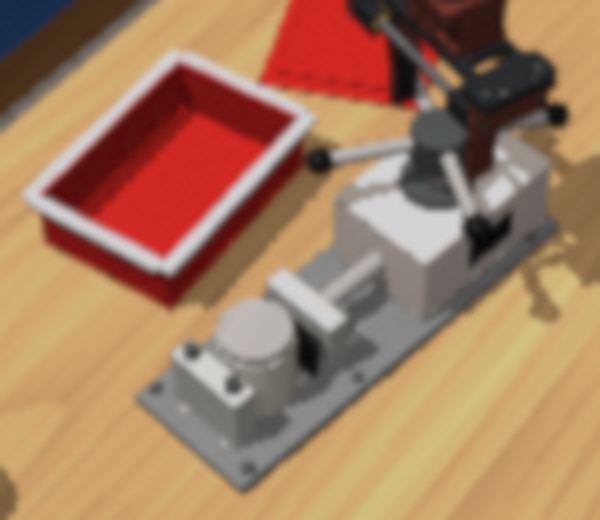

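```bash
sed -i 's/(150,200)/(176,195)/' h.py; python3 - <<'E'
from h import *
for n in "ijkl":
    for k in ("sc","sd"):
        c=dict(np.load(f"{n}_{k}.npz")); print(n,k,lid(c,k=="sd"))
# soft 1-D edge: scene lid left/right edges along the own-y direction using V profile at lid centre
for n in "ijkl":
    c=dict(np.load(f"{n}_sc.npz")); g=cv2.cvtColor(c["image"],cv2.COLOR_RGB2HSV); 
    print(n,[ (v,g[v,342:378,2].tolist()) for v in (209,)])
E
```

```text
i sc (array([1.13, 7.43]), np.int32(172), array([355.57, 206.88]), array([11.7, 18.2]))
i sd (array([0.42, 9.69]), np.int32(188), array([296.64, 238.59]), array([13.1, 17.3]))
j sc (array([1.6 , 9.28]), np.int32(170), array([356.15, 207.11]), array([11.6, 18.2]))
j sd (array([ 0.  , 11.08]), np.int32(184), array([296.39, 238.94]), array([13.1, 17.3]))
k sc (array([ 1.61, 19.3 ]), np.int32(174), array([359.54, 207.82]), array([11.9, 18.1]))
k sd (array([-0.15, 21.49]), np.int32(185), array([293.87, 240.97]), array([13.2, 17.2]))
l sc (array([ 1.14, 22.85]), np.int32(172), array([360.78, 207.97]), array([12.1, 17.7]))
l sd (array([ 0.1 , 25.29]), np.int32(186), array([292.87, 241.66]), array([13.1, 17.6]))
i [(209, [62, 39, 8, 46, 84, 127, 159, 156, 157, 157, 157, 158, 157, 158, 156, 157, 156, 156, 156, 156, 155, 155, 143, 151, 179, 178, 180, 179, 179, 178, 168, 124, 57, 38, 50, 50])]
j [(209, [73, 49, 18, 45, 59, 104, 156, 157, 156, 156, 158, 157, 157, 158, 156, 156, 156, 156, 156, 156, 155, 155, 156, 140, 145, 178, 178, 178, 178, 178, 167, 124, 56, 38, 50, 47])]
k [(209, [178, 176, 139, 67, 61, 24, 15, 36, 107, 156, 156, 156, 155, 155, 155, 156, 155, 155, 154, 154, 153, 154, 153, 152, 153, 153, 153, 145, 154, 178, 166, 123, 56, 37, 50, 48])]
l [(209, [178, 177, 178, 150, 91, 65, 43, 31, 40, 84, 130, 156, 156, 156, 156, 156, 155, 155, 155, 156, 153, 154, 155, 153, 154, 153, 152, 153, 148, 160, 168, 124, 56, 36, 49, 49])]
```

```bash
python3 step.py m 0.095 0.145 0.195; 
```

```text
j6 0.094 t 24.78 sc [ 1.52 23.36] sd [ 0.2  26.34] mean_y 24.85 Tz 0.255 eff 0.249 F [-0.6  5.   1.6]
j6 0.144 t 25.13 sc [ 1.52 23.36] sd [ 0.04 26.27] mean_y 24.81 Tz 0.290 eff 0.292 F [0.  5.  1.9]
j6 0.194 t 25.48 sc [ 1.52 23.36] sd [ 0.15 26.22] mean_y 24.79 Tz 0.394 eff 0.336 F [0.4 5.8 1.2]
```

View pics/m_scene.png

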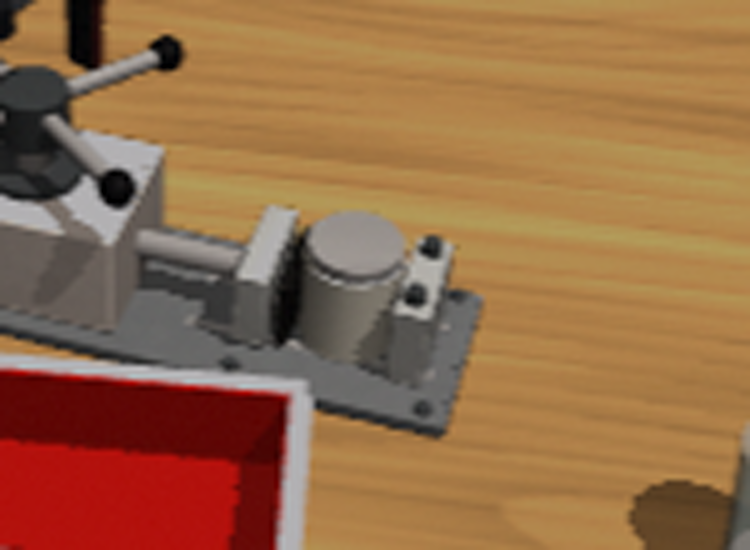

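The pot stopped moving between j6 = 0.045 and 0.095, so it touched the stop near 0.09, and the residual torque starts rising there too. At 104 N/rad, 22 N needs about 0.21 rad more.

```bash
python3 step.py n 0.245 0.295; python3 - <<'E'
from h import *
for n in "klmn":
    c=dict(np.load(f"{n}_sc.npz"))
    G=c["image"].max(2).astype(float)
    # near ball tracking
    best=[]
    e=[proj(c,(*(HUB+.094*np.array([np.cos(t),np.sin(t)])),.135)) for t in np.deg2rad(np.arange(0,80,2))]
    t=min(e,key=lambda p:G[int(p[1])-2:int(p[1])+3,int(p[0])-2:int(p[0])+3].mean()); u,v=int(round(t[0])),int(round(t[1])); r=5
    w=np.clip(60-G[v-r:v+r+1,u-r:u+r+1],0,None); yy,xx=np.mgrid[v-r:v+r+1,u-r:u+r+1]
    X=plane(c,(w*xx).sum()/w.sum(),(w*yy).sum()/w.sum(),.135)[:2]-HUB; print(n,np.degrees(np.arctan2(X[1],X[0])).round(1),np.hypot(*X).round(4))
E
```

```text
j6 0.245 t 25.83 sc [ 1.52 23.36] sd [ 0.05 26.42] mean_y 24.89 Tz 0.407 eff 0.371 F [-0.5  5.5  2.5]
j6 0.295 t 26.18 sc [ 1.52 23.36] sd [ 0.04 26.68] mean_y 25.02 Tz 0.349 eff 0.401 F [-0.6  5.1  1.2]
k 66.2 0.094
l 50.2 0.094
m 41.7 0.0938
n 36.0 0.0934
```

The pot is steady and the capstan followed j6 (spoke at 36.0°). I'll back off, lift clear, and check the pad's spring compression with the wrist camera at the earlier pose.

```bash
python3 - <<'E'
from h import *
j6(0.12); p=get_state()["ee_pos"]; servo_line((p[0],p[1],0.18),v=0.15)
move_to((0.5965,0.067,0.16),down(np.deg2rad(81.8)))
hold(0.2); st("up")
c=camera("wrist"); np.savez("o_w.npz",**c); 
crop(c,260,80,390,280,2.9,"pics/o_w.png"); crop(dict(np.load("f_w.npz")),260,80,390,280,2.9,"pics/o_w0.png")
for n in ("f_w","o_w"):
    c=dict(np.load(n+".npz")); print(n,c["t"].round(4)); 
    for col in (296,300,304,340,346): print(col,c["image"][170:265,col].max(1).tolist())
E
```

```text
up 28.01 j6 0.14 F [0.2 0.  1.1] Tz 0.019 eff 0.0
f_w [-0.5789  0.124   0.3933]
296 [132, 129, 129, 126, 113, 112, 124, 153, 170, 154, 135, 132, 150, 165, 168, 171, 170, 170, 170, 170, 170, 171, 169, 170, 169, 168, 168, 168, 169, 170, 170, 170, 170, 168, 167, 166, 164, 159, 142, 127, 105, 98, 84, 81, 80, 79, 80, 79, 79, 79, 79, 79, 82, 86, 116, 82, 69, 66, 63, 49, 45, 27, 18, 17, 30, 31, 31, 32, 31, 29, 41, 86, 92, 93, 89, 90, 93, 94, 104, 165, 183, 186, 186, 186, 186, 186, 187, 187, 186, 181, 131, 123, 121, 119, 118]
300 [87, 99, 137, 158, 127, 126, 149, 165, 170, 170, 170, 168, 169, 168, 168, 167, 167, 166, 166, 168, 168, 169, 170, 170, 169, 169, 170, 169, 171, 170, 170, 169, 169, 168, 167, 167, 167, 169, 169, 169, 170, 169, 168, 161, 140, 105, 83, 80, 79, 76, 36, 10, 5, 8, 10, 14, 12, 14, 12, 11, 13, 15, 14, 15, 29, 31, 32, 32, 30, 30, 41, 86, 91, 92, 91, 91, 93, 94, 102, 164, 183, 186, 187, 186, 186, 187, 186, 186, 184, 160, 127, 122, 120, 119, 119]
304 [174, 120, 118, 154, 170, 171, 171, 169, 168, 166, 167, 167, 167, 168, 168, 169, 170, 170, 170, 169, 170, 169, 168, 168, 167, 16
[... 2799 characters left out ...]
83, 185, 185, 185, 185, 186, 186, 185, 186, 186, 186, 186, 185, 181, 142, 113, 109, 117, 165, 172, 174, 174, 170, 141, 127, 126, 124, 124, 122, 122, 123, 122, 122, 123, 122, 123, 123, 123, 125, 125, 122, 88, 81, 81, 78, 77, 77, 77, 77, 78, 77, 76, 67, 66]
346 [171, 171, 171, 171, 170, 171, 171, 172, 173, 174, 175, 172, 164, 149, 132, 74, 32, 16, 13, 13, 15, 13, 15, 16, 25, 30, 33, 33, 32, 33, 32, 36, 60, 89, 93, 94, 101, 145, 181, 186, 186, 186, 186, 186, 185, 186, 186, 186, 187, 186, 186, 185, 186, 185, 182, 147, 128, 126, 126, 125, 125, 124, 125, 125, 125, 124, 125, 125, 125, 125, 126, 125, 126, 125, 126, 126, 126, 126, 126, 126, 122, 88, 78, 78, 76, 77, 77, 77, 77, 78, 78, 78, 76, 68, 66]
```

View pics/o_w.png

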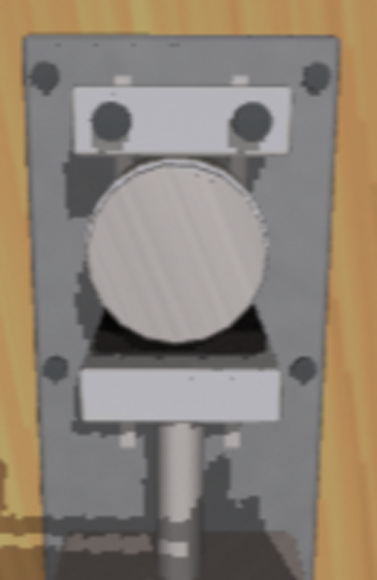

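View pics/o_w0.png

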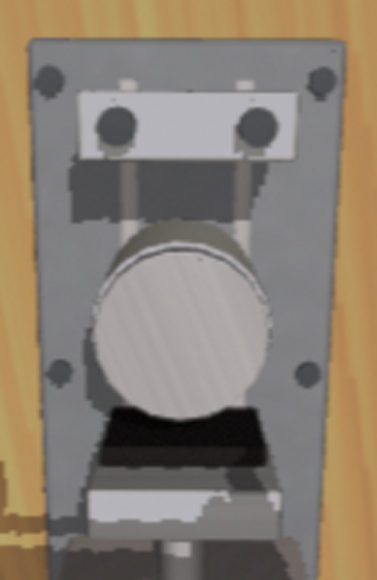

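```bash
python3 - <<'E'
from h import *
for n,r in (("f_w",(233.5,240.4,248.6)),("o_w",(193.8,201.8,206.8))):
    c=dict(np.load(n+".npz")); f=[own(c,346,v,z)[1].round(2) for v,z in zip(r,(.061,.061,.068))]; print(n,f,"pad",f[0]-f[1],"front-to-block",f[0]-f[2])
c=dict(np.load("o_w.npz"))
g=c["image"][:,:,:].max(2); print([ (col,g[120:140,col].tolist()) for col in (295,350)])
print(own(c,346,1,.061)[1]-own(c,346,2,.061)[1])
E
```

```text
f_w [np.float64(-47.39), np.float64(-55.19), np.float64(-61.25)] pad 7.799999999999997 front-to-block 13.86
o_w [np.float64(-6.41), np.float64(-14.84), np.float64(-17.97)] pad 8.43 front-to-block 11.559999999999999
[(295, [81, 81, 80, 81, 80, 79, 79, 84, 114, 125, 128, 127, 116, 105, 84, 80, 80, 80, 79, 80]), (350, [83, 81, 82, 81, 80, 81, 84, 98, 123, 176, 183, 181, 168, 126, 88, 84, 83, 90, 125, 130])]
0.7522146907462002
```

The pad has been compressed about 2.3 mm (front-to-block distance 13.9 → 11.6 mm), which is about 18 N. The angle past contact gives about 21 N. Both are well inside 12–36 N. I'll retreat, take one last look, and hand in.

```bash
python3 - <<'E'
from h import *
p=get_state()["ee_pos"]; servo_line((p[0],p[1],0.28),v=0.2); hold(0.3)
a=camera("scene"); b=camera("side"); print(lid(a),lid(b,True)); st("end")
cv2.imwrite("pics/p_scene.png",a["image"][:,:,::-1])
E
```

```text
(array([ 1.46, 23.6 ]), np.int32(170), array([361.  , 208.09]), array([12. , 17.4])) (array([ 0.29, 25.97]), np.int32(181), array([292.66, 241.76]), array([13.3, 16.6]))
end 29.21 j6 0.137 F [-0.2  0.8 -0.4] Tz -0.003 eff -0.0
```

View pics/p_scene.png

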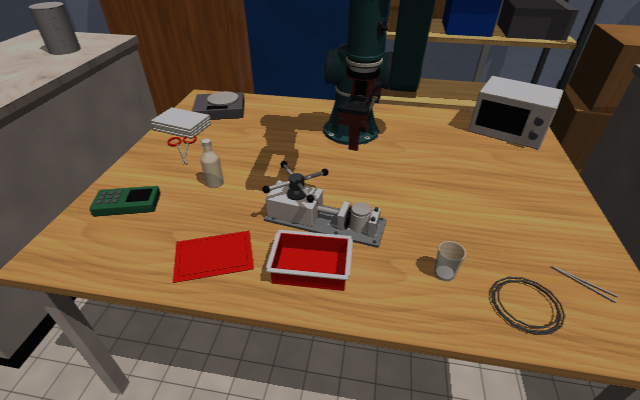

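The pot stands clamped (lid at (361,208)). The beaker (449,262), tray (310,260) and bottle (211,165) have not moved, and the hand is clear.

```bash
python3 -c "
from workcell import *
sign_off(); print(get_state()['clock'])"
```

```text
the job is handed in; nothing more can be done
the job is handed in; nothing more can be done
```

The pot is clamped upright against the end stop, and I handed the job in at about 29 s of the 72 s allowed. No verdict was reported.

**Placing:** I stood the pot on the bed within about 1 mm of the target point and let go.

**Winding:** I wound the capstan about 3.4 rad clockwise in two strokes. The open fingers pushed on two opposite spokes while the wrist turned, and I regripped on the next pair of spokes between strokes. I used small steps near the end and kept tracking the pot. The hand then came away; it never went near the jaw.

**Last checks:**
- **Position:** the lid is about 1 mm off the bed's centre line and 23.6 to 26.0 mm past the bed point along the clamping direction (limit 30). It did not move after the hand left.
- **Clamping force:** the turn past contact gives about 21 N. The pad compression in the wrist view (about 2.3 mm) gives about 18 N. They differ by 3 N, but both are well inside 12 to 36 N.
- **Bystanders:** the beaker, tray and bottle are where they were in the last picture.

**Checks that failed or disagreed:**
- **Torque:** the resting wrist torque did not show the friction load, so I could not read the clamping force from it.
- **Stop rule:** it fired too early because the side-camera lid mask had merged with the end stop. I corrected the mask before winding on.
- **Cameras:** the scene and side views differ by 2 to 3 mm in absolute pot position, about what the calibration allows.

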